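# Sample bottles in order of height beside the balance

### The arm

A 6-joint arm with a two-finger parallel gripper is mounted at the origin on the work surface. World frame = base frame: x ahead of the robot, y to its left, z up, the work surface at z = 0. Lengths are in m, angles in rad, forces in N, time in s.
With the tool pointing down it reaches from about 0.325 to 0.925 m from the base axis. Payload 3.1 kg.
Tool frame: the origin (TCP) lies midway between the tips of the shut fingers; the grasp point (between the pads) lies 19 mm behind it; z points along the fingers, y is the line along which they close (so a half turn about z gives the same grasp; the last joint's range is limited). The gripper opens to 85 mm and grips with 20 to 120 N. Pads are 22 mm wide; open, the fingers measure 114 mm over their backs; the gripper's body (76 mm by 85 mm) begins 54 mm behind the grasp point. The pads swing forward as they close: fully open they stand 13 mm farther back than shut.
Start: joints at [1.223, 0.217, 1.613, -0, 1.311, -0.112], TCP at [0.146, 0.608, 0.231] pointing down, gripper open.
Joint ranges: [-2.75, 2.75], [-0.78, 2.1], [0.31, 2.55], [-1.13, 4.27], [0.13, 2.63], [-2.58, 2.58]. Speed limits (rad/s): [2.79, 2.79, 3.14, 3.14, 3.14, 3.14].

### API

Orientations are given as a unit quaternion [x, y, z, w].
In Python, from cell import readout, optics, ticket gives the robot as it stands.
- The arm moves only by the tool apply_moves, never from a script. Its argument "moves" is text: rows parted by semicolons, each of 5 numbers parted by spaces: the shift along the world's x, y, z in m, then the turn about the world's z in degrees, then the opening, from -1 (shut) to 1 (fully open). A call has exactly 8 rows; each row shifts and turns the commanded pose from where the row before left it; what a row does not reach is not made up. A row lasts 1/10 s, in which the tool goes at most 50 mm and 8.59 degrees, less where a joint would pass 70% of its speed; a pose out of reach is approached as far as the arm can. A call with a gripper value outside its range is refused whole. The fingers move at their own pace and stop on an object; "grip_force" is the grip in N (left out, the last holds). Time passes only in rows, so rows that do not move let the fingers close, or fill a call up. It gives the time, the measured TCP pose, the force, the opening and the grip force at its end, in the units of the state.
- readout.read_state(): the state, without advancing time (a new reading comes with each control period).
- optics.capture(name): name is "scene" or "top" or "wrist"; returns the picture (480x640x3 uint8, red, green, blue); there is no depth.
- optics.camera_info(name): a dict with "K" (3x3 intrinsics, pixels), "k1" (the pictures are not rectified: a ray, as slopes to the right and down, at radius r is drawn at 1 + k1 r^2 times it, then the intrinsics apply), "eye" and "rotation" of the camera in the world; the wrist camera has in their place "hand_eye" (4x4, takes a point from camera to tool coordinates, whose origin is the TCP and whose axes are the flange's). Camera axes: x right, y up, looking along -z (the intrinsics and any distortion apply to the point x, -y, -z); pixel columns grow to the right and rows downward; lengths in m; the calibration is good to about 2 mm. A picture is of the moment at which its call begins: read the wrist's pose just before it. camera_info takes no time and is no camera call.
- ticket.job_done(): hands the job in; it is judged then, once.
The state is a dict: "clock": time; "qpos": joint angles; "joint_velocities": joint speeds; "joint_torque": joint torques, N m; "ee_pos": TCP position; "eef_rot": TCP orientation; "wrist_force": force on the tool from outside, world axes, zero at the start; "ft_torque": the same for the moment, N m; "gripper_width": finger opening in m; "grasp_force": force on a finger pad.
Only numpy, scipy, OpenCV 4.12 (cv2) and the standard library are available. Lean on these libraries where they do the work, as an engineer would, in place of code of your own. Each camera call takes 0.05 s, during which the arm holds its last target. There are 200 camera calls.

### The job

Line up the four amber bottles along the steel strip in order of height for weighing: one bottle standing upright in the middle of each black disc, the shortest at the end nearest the balance and the tallest at the far end. Do not knock any bottle over.

Things in the scene. Friction and masses are not known exactly. Their poses are not given: they have to be found in the camera images.
- tiny_mid (a point): centre (half-way up, on the axis) of the shortest bottle: a loose, closed amber jar-shaped bottle with a paper label and a yellow cap, 36 mm in diameter, 58 mm tall cap included, about 60 g, upright on the bench at the start; z axis up along the bottle
- small_mid (a point): centre (half-way up, on the axis) of the second shortest bottle: a loose, closed amber jar-shaped bottle with a paper label and a yellow cap, 44 mm in diameter, 74 mm tall cap included, about 110 g, upright on the bench at the start; z axis up along the bottle
- medium_mid (a point): centre (half-way up, on the axis) of the second tallest bottle: a loose, closed amber jar-shaped bottle with a paper label and a yellow cap, 52 mm in diameter, 90 mm tall cap included, about 170 g, upright on the bench at the start; z axis up along the bottle
- large_mid (a point): centre (half-way up, on the axis) of the tallest bottle: a loose, closed amber jar-shaped bottle with a paper label and a yellow cap, 60 mm in diameter, 108 mm tall cap included, about 250 g, upright on the bench at the start; z axis up along the bottle
- disc_a_top (a point): centre of the top face of one of four identical black rubber discs, fixed, 70 mm in diameter, 4 mm thick, in a row about 90 mm apart along the steel strip, top 12 mm above the bench; the letter tells nothing of its place in the row
- disc_b_top (a point): centre of the top face of one of four identical black rubber discs, fixed, 70 mm in diameter, 4 mm thick, in a row about 90 mm apart along the steel strip, top 12 mm above the bench; the letter tells nothing of its place in the row
- disc_c_top (a point): centre of the top face of one of four identical black rubber discs, fixed, 70 mm in diameter, 4 mm thick, in a row about 90 mm apart along the steel strip, top 12 mm above the bench; the letter tells nothing of its place in the row
- disc_d_top (a point): centre of the top face of one of four identical black rubber discs, fixed, 70 mm in diameter, 4 mm thick, in a row about 90 mm apart along the steel strip, top 12 mm above the bench; the letter tells nothing of its place in the row
- strip: the fixed flat steel strip that carries the discs, 100 x 400 x 8 mm; origin at the centre of its underside, on the bench; y axis along its length and the row of discs, x axis across it, z up
- balance: the bench balance: a low white box 210 x 160 mm with a round steel pan, 55 mm high, fixed on the bench beyond one end of the strip (a rack of green-capped tubes stands beyond the other); origin at the centre of its underside
Things that resemble listed ones, but are neither listed nor needed, are in the scene too. Leave any green or pink look-alike of the part that bears tiny_mid alone. Leave any purple look-alike of the part that bears small_mid alone.

How it is judged:
At the end, for the whole second after the job is handed in: Each bottle stands upright (within 0.1 rad) and still on a disc of its own, its axis within 12 mm of the disc's centre and its base on the disc (height within 4 mm); counted from the balance end of the strip the bottles are shortest, second shortest, second tallest, tallest ((horizontal distance between tiny_mid and disc_a_top below 0.012 m or horizontal distance between tiny_mid and disc_b_top below 0.012 m or horizontal distance between tiny_mid and disc_c_top below 0.012 m or horizontal distance between tiny_mid and disc_d_top below 0.012 m) and angle between each of tiny_mid, small_mid, medium_mid, large_mid's own z axis and vertical below 0.1 rad and height (world z) of tiny_mid between 0.037 and 0.045 m and linear speed of each of tiny, small, medium, large below 0.02 m/s and (horizontal distance between small_mid and disc_a_top below 0.012 m or horizontal distance between small_mid and disc_b_top below 0.012 m or horizontal distance between small_mid and disc_c_top below 0.012 m or horizontal distance between small_mid and disc_d_top below 0.012 m) and height (world z) of small_mid between 0.045 and 0.053 m and (horizontal distance between medium_mid and disc_a_top below 0.012 m or horizontal distance between medium_mid and disc_b_top below 0.012 m or horizontal distance between medium_mid and disc_c_top below 0.012 m or horizontal distance between medium_mid and disc_d_top below 0.012 m) and height (world z) of medium_mid between 0.053 and 0.061 m and (horizontal distance between large_mid and disc_a_top below 0.012 m or horizontal distance between large_mid and disc_b_top below 0.012 m or horizontal distance between large_mid and disc_c_top below 0.012 m or horizontal distance between large_mid and disc_d_top below 0.012 m) and height (world z) of large_mid between 0.062 and 0.07 m and ((y of each of balance, small_mid in the frame of strip above 0 m and y of large_mid in the frame of strip below -0.09 m and y of medium_mid in the frame of strip between -0.09 and 0 m and y of small_mid in the frame of strip below 0.09 m and y of tiny_mid in the frame of strip above 0.09 m) or (y of each of balance, small_mid in the frame of strip below 0 m and y of tiny_mid in the frame of strip below -0.09 m and y of small_mid in the frame of strip above -0.09 m and y of medium_mid in the frame of strip between 0 and 0.09 m and y of large_mid in the frame of strip above 0.09 m))); the robot touches nothing.
It fails at once if a bottle is knocked over (leans more than 0.8 rad) (angle between any of tiny_mid, small_mid, medium_mid, large_mid's own z axis and vertical above 0.8 rad).
It also fails if it takes over 96 s, if anything falls off the work surface, if the arm or the gripper's body presses on something with over 40 N, if the wrist force passes 120 N, or if a joint passes its speed limit or range.

## Working session

There is one attempt and no reset: what is moved stays moved. The work goes in short steps, Python scripts to look and compute and a tool call to move; the robot and the scene stay as the last step left them, time stands still between calls to the robot, and variables do not carry over. Pictures are saved under pics/ and viewed, at most 14 in all, crops included, and the job is handed in when it is done.

Besides the shell and the picture viewer there is one more tool, called by a JSON object that holds its "op" and its "data", one argument or row to a line. apply_moves: Moves the arm, as the interface text tells. Its arguments: {"type":"object","properties":{"moves":{"type":"string"},"grip_force":{"type":"number"}},"required":["moves"]}

```bash
ls; mkdir -p pics; python3 - <<'E'
from cell import readout, optics
import cv2
print(readout.read_state())
for n in ("scene","top"):
    cv2.imwrite(f"pics/{n}0.png",optics.capture(n)[:,:,::-1]); print(n,optics.camera_info(n))
print(optics.camera_info("wrist"))
E
```

```text
pics
{'clock': 0.0, 'qpos': array([ 1.22281143e+00,  2.17779326e-01,  1.61491798e+00, -2.56805750e-05,
        1.31128406e+00, -1.12139328e-01]), 'joint_velocities': array([-4.01618150e-05, -5.78339875e-04,  6.91785321e-04, -1.65344270e-03,
        5.04441925e-05,  3.67899739e-04]), 'joint_torque': array([-1.59190076e-03, -3.96838546e+01, -3.03852725e+01, -3.84068408e-04,
        9.75290226e-03,  7.23631587e-06]), 'ee_pos': array([0.14571316, 0.60694803, 0.22996108]), 'eef_rot': array([ 1.17646301e-01,  9.93054843e-01, -1.16571495e-03, -2.60278676e-04]), 'wrist_force': array([ 0.27103314, -0.27594869, -0.71234835]), 'ft_torque': array([ 0.01610578, -0.06530704, -0.01833992]), 'grasp_force': 0.0, 'gripper_width': 0.08535092257653844}
scene {'K': array([[486.530585  ,   0.        , 324.81680466],
       [  0.        , 486.530585  , 239.11285165],
       [  0.        ,   0.        ,   1.        ]]), 'k1': -0.0028997898534372673, 'eye': array([ 0.99376743, -0.6086363 ,  0.63913288]), 'rotation': array([0.42863488, 0.14839831, 0.28942322, 0.8429023 ])}
top {'K': array([[537.79538725,   0.        , 310.23553854],
       [  0.        , 537.79538725, 239.88402194],
       [  0.        ,   0.        ,   1.        ]]), 'k1': 0.00447289333544515, 'eye': array([0.26994228, 0.00157669, 1.18491048]), 'rotation': array([ 0.07475201, -0.07327828, -0.67193129,  0.73317854])}
{'K': array([[361.27633592,   0.        , 319.87152932],
       [  0.        , 361.27633592, 236.00466466],
       [  0.        ,   0.        ,   1.        ]]), 'k1': -0.041817259406430586, 'hand_eye': array([[-6.82175158e-04,  9.58646577e-01,  2.84598444e-01,
         7.20539016e-02],
       [ 9.99999756e-01,  6.10862115e-04,  3.39334658e-04,
         5.19624561e-04],
       [ 1.51451601e-04,  2.84598606e-01, -9.58646760e-01,
        -1.42862649e-01],
       [ 0.00000000e+00,  0.00000000e+00,  0.00000000e+00,
         1.00000000e+00]])}
```

View pics/top0.png

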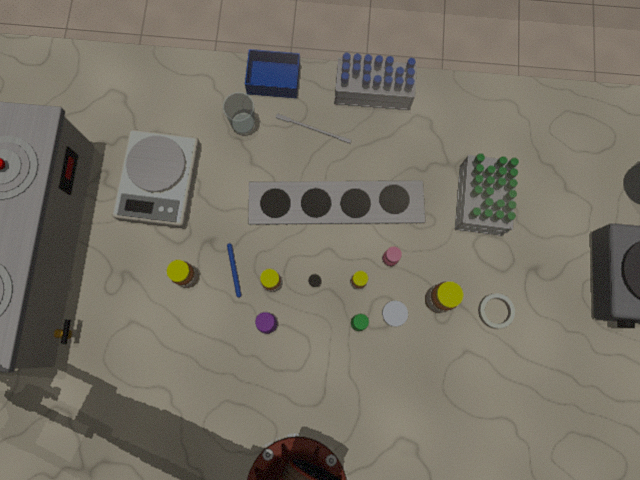

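View pics/scene0.png

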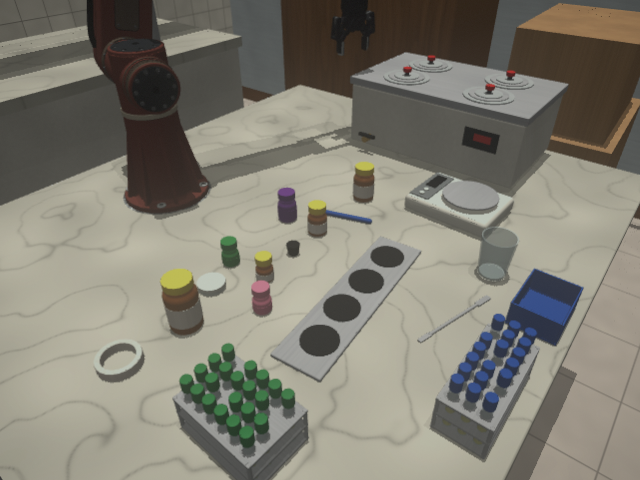

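The top view shows the yellow caps at about (179,271) medium, (270,278) small, (360,279) tiny and (449,295) large. The discs are at (275,203), (316,203), (355,203) and (394,199). The balance is on the left (+y), and the scene view agrees with this.

```bash
cat > h.py <<'E'
import numpy as np, cv2
from scipy.spatial.transform import Rotation as R
from cell import readout, optics
def pose(name,st=None):
    i=optics.camera_info(name)
    if name!="wrist": return i,np.array(i["eye"]),R.from_quat(i["rotation"]).as_matrix()
    T=np.eye(4);T[:3,:3]=R.from_quat(st["eef_rot"]).as_matrix();T[:3,3]=st["ee_pos"];T=T@i["hand_eye"]
    return i,T[:3,3],T[:3,:3]
def back(name,uv,z,st=None):
    i,e,M=pose(name,st);K=i["K"]
    d=np.array([(uv[0]-K[0,2])/K[0,0],(uv[1]-K[1,2])/K[1,1]]);s=d.copy()
    for _ in range(10): s=d/(1+i["k1"]*(s@s))
    r=M@np.array([s[0],-s[1],-1]); return e+r*(z-e[2])/r[2]
def proj(name,P,st=None):
    i,e,M=pose(name,st);K=i["K"];p=(np.atleast_2d(P)-e)@M
    s=np.c_[p[:,0],-p[:,1]]/-p[:,2:3]; s=s*(1+i["k1"]*(s**2).sum(1,keepdims=True))
    return s*[K[0,0],K[1,1]]+[K[0,2],K[1,2]]
def blobs(mask,amin):
    n,l,s,c=cv2.connectedComponentsWithStats(mask.astype(np.uint8))
    return [(c[k],s[k]) for k in range(1,n) if s[k][4]>=amin]
def yellow(im):
    h=cv2.cvtColor(im,cv2.COLOR_RGB2HSV); return (h[...,0]>22)&(h[...,0]<34)&(h[...,1]>150)&(h[...,2]>80)
E
python3 - <<'E'
from h import *
H={'tiny':(.058,.036),'small':(.074,.044),'medium':(.09,.052),'large':(.108,.06)}
for n,order in(("top",['medium','small','tiny','large']),("scene",None)):
    im=cv2.imread(f"pics/{n}0.png")[:,:,::-1].copy()
    b=blobs(yellow(im),60)
    if order:
        for (c,s),k in zip(sorted(b,key=lambda t:t[0][0]),order): print(n,k,c.round(1),s,back(n,c,H[k][0]-.004).round(4))
    else:
        for c,s in b: print(n,c.round(1),s,[ (k,back(n,c,H[k][0]-.006)[:2].round(4)) for k in H])
    g=im.max(2)
    for c,s in blobs(g<50,150):
        if (n=="top" and 240<c[0]<430 and 175<c[1]<225) or (n=="scene" and 290<c[0]<420 and 240<c[1]<360): print(n,'disc',c.round(1),s,back(n,c,.012).round(4))
im=cv2.imread("pics/top0.png")
for uv in [(248,181),(249,224),(425,223),(423,180)]: print(back("top",uv,.008).round(4))
print(back("top",(157,178),.04))
E
```

```text
top medium [177.6 270.5] [167 260  22  22 392] [0.4153 0.2807 0.086 ]
top small [269.2 278. ] [260 269  19  19 284] [0.4183 0.0927 0.07  ]
top tiny [359.8 278.2] [352 271  16  15 187] [ 0.4369 -0.0973  0.054 ]
top large [449.5 294.2] [437 282  26  26 541] [ 0.4129 -0.2752  0.104 ]
top disc [274.9 202.8] [261 189  29  29 572] [0.5978 0.1019 0.012 ]
top disc [315. 203.] [301 189  30  28 466] [0.6053 0.0116 0.012 ]
[0.6449 0.1688 0.008 ]
[0.5444 0.1554 0.008 ]
[ 0.5816 -0.2395  0.008 ]
[ 0.6828 -0.2307  0.008 ]
[0.6236681  0.36649756 0.04      ]
```

```bash
python3 - <<'E'
from h import *
H={'tiny':.058,'small':.074,'medium':.09,'large':.108}
P={'medium':(.4153,.2807),'small':(.4183,.0927),'tiny':(.4369,-.0973),'large':(.4129,-.2752)}
im=cv2.imread("pics/scene0.png")[:,:,::-1].copy()
hs=cv2.cvtColor(im,cv2.COLOR_RGB2HSV); print(hs[202:207,317],im[204,317])
m=(hs[...,0]>22)&(hs[...,0]<36)&(hs[...,1]>120)&(hs[...,2]>70)
bl=blobs(m,40); print([(c.round(1),s[4]) for c,s in bl])
for k in P: print(k,proj("scene",[*P[k],H[k]-.006]).round(1))
for n,reg in (("top",(240,430,175,228)),("scene",(270,425,235,370))):
    im=cv2.imread(f"pics/{n}0.png"); g=im.max(2); x0,x1,y0,y1=reg
    m=np.zeros_like(g); m[y0:y1,x0:x1]=(g[y0:y1,x0:x1]<75)
    cs,_=cv2.findContours(m,cv2.RETR_EXTERNAL,cv2.CHAIN_APPROX_NONE)
    for c in cs:
        if len(c)>40:
            e=cv2.fitEllipse(cv2.convexHull(c)); print(n,np.round(e[0],1),np.round(e[1],1),back(n,e[0],.012)[:2].round(4))
E
```

```text
[[ 29 140 191]
 [ 29 142 191]
 [ 29 140 191]
 [ 29 140 191]
 [ 29 140 191]] [191 189  86]
[(array([364.4, 166.2]), np.int32(135)), (array([316.8, 204.9]), np.int32(131)), (array([262.8, 256.1]), np.int32(135)), (array([176.1, 278.8]), np.int32(499))]
medium [[362.8 167.7]]
small [[315.2 206.4]]
tiny [[261.6 257.6]]
large [[175.1 280.6]]
top [354.9 202.9] [28.8 29.7] [ 0.6134 -0.0784]
top [274.8 202.8] [28.8 29.8] [0.5977 0.1021]
top [315.5 202.5] [28.8 29.5] [0.6065 0.0106]
top [393.6 199. ] [28.4 29.6] [ 0.6303 -0.1654]
scene [319.4 340. ] [30.7 39.4] [ 0.6352 -0.1663]
scene [341.6 307.5] [26.3 36.6] [ 0.6183 -0.0795]
scene [365.8 280.7] [23.4 34.4] [0.6114 0.0099]
scene [387.  256.3] [20.3 32.3] [0.6028 0.1014]
scene [292.8 247.6] [12.4 15.8] [0.4276 0.0036]
```

{"op": "apply_moves", "data": {
  "moves": "0.017 -0.0205 0 -4.8 1;0.017 -0.0205 0 -4.8 1;0.017 -0.0205 0 -4.8 1;0.017 -0.0205 0 -4.8 1;0.017 -0.0205 0 -4.8 1;0.017 -0.0205 0 -4.8 1;0.017 -0.0205 0 -4.8 1;0.017 -0.0205 0 -4.8 1",
  "grip_force": 30
}}

```text
clock: 0.9
ee_pos: [0.2823, 0.4425, 0.2307]
eef_rot: [0.439, 0.898, -0.001, -0.0]
wrist_force: [-0.4, 0.9, 0.5]
gripper_width: 0.0854
grasp_force: 0.0
```

{"op": "apply_moves", "data": {
  "moves": "0.017 -0.0205 0 -4.8 1;0.017 -0.0205 0 -4.8 1;0.017 -0.0205 0 -4.8 1;0.017 -0.0205 0 -4.8 1;0.017 -0.0205 0 -4.8 1;0.017 -0.0205 0 -4.8 1;0.017 -0.0205 0 -4.8 1;0 0 0 0 1"
}}

```text
clock: 1.7
ee_pos: [0.4023, 0.2981, 0.2308]
eef_rot: [0.68, 0.733, -0.0, 0.0]
wrist_force: [0.1, 0.5, -0.1]
gripper_width: 0.0856
grasp_force: 0.0
```

```bash
cat >> h.py <<'E'
def shot(name):
    st=readout.read_state(); im=optics.capture("wrist"); cv2.imwrite(f"pics/{name}.png",im[:,:,::-1])
    q=R.from_quat(st["eef_rot"]).as_matrix(); print("tcp",st["ee_pos"].round(4),"close ang",np.degrees(np.arctan2(q[1,1],q[0,1])).round(1),"tilt",np.degrees(np.arccos(-q[2,2])).round(2),"w",st["gripper_width"].round(4),"t",round(st["clock"],2))
    return st,im
E
python3 - <<'E'
from h import *
st,im=shot("w1")
print(proj("wrist",[[.4165,.2807,.09],[.42,.093,.074],[.6,.102,.012]],st))
m=yellow(im)
for c,s in blobs(m,80): print(c.round(1),s,back("wrist",c,.086,st).round(4))
E
```

```text
Traceback (most recent call last):
  File "h.py", line 25, in shot
    q=R.from_quat(st["eef_rot"]).as_matrix(); print("tcp",st["ee_pos"].round(4),"close ang",np.degrees(np.arctan2(q[1,1],q[0,1])).round(1),"tilt",np.degrees(np.arccos(-q[2,2])).round(2),"w",st["gripper_width"].round(4),"t",round(st["clock"],2))
                                                                                                                                                                                              ^^^^^^^^^^^^^^^^^^^^^^^^^
AttributeError: 'float' object has no attribute 'round'
```

View pics/w1.png

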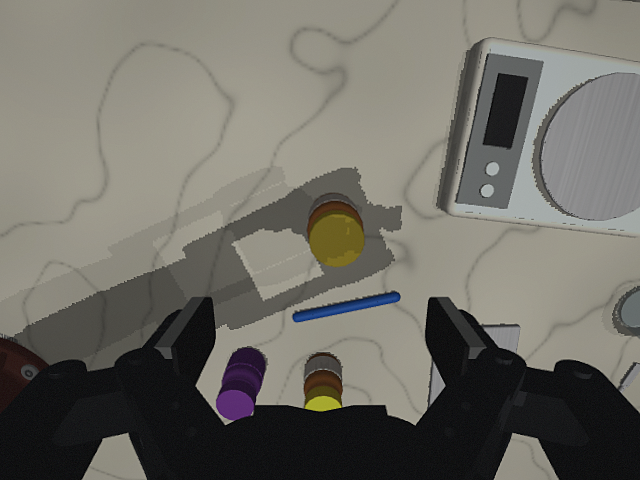

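The wrist view has the medium bottle's cap at about (337,238), and the fingers close along the image's horizontal axis, which is world x. The purple bottle is at (240,390) and the small bottle at (322,395).

```bash
sed -i 's/st\["gripper_width"\].round(4)/round(float(st["gripper_width"]),4)/' h.py
cat >> h.py <<'E'
def caps(im,st,z,amin=300):
    h=cv2.cvtColor(im,cv2.COLOR_RGB2HSV); m=((h[...,0]>22)&(h[...,0]<36)&(h[...,1]>130)&(h[...,2]>70)).astype(np.uint8)
    for c in cv2.findContours(m,cv2.RETR_EXTERNAL,cv2.CHAIN_APPROX_NONE)[0]:
        if cv2.contourArea(c)>amin:
            e=cv2.fitEllipse(cv2.convexHull(c)); P=back("wrist",e[0],z,st)
            print("cap",np.round(e[0],1),np.round(e[1],1),"at",P.round(4),"from tcp",(P-st["ee_pos"])[:2].round(4))
E
python3 - <<'E'
from h import *
st,im=shot("w2"); caps(im,st,.09)
print(proj("wrist",[[.4165,.2807,.09],[.42,.093,.074]],st).round(1))
E
```

```text
tcp [0.4014 0.2992 0.2308] close ang 4.4 tilt 0.06 w 0.0851 t 1.75
cap [323.3 400.1] [24.8 38.8] at [0.4182 0.1246 0.09  ] from tcp [ 0.0168 -0.1746]
cap [337.5 241.2] [53.2 55. ] at [0.4173 0.2844 0.09  ] from tcp [ 0.016  -0.0148]
[[336.1 245.4]
 [322.6 414. ]]
```

{"op": "apply_moves", "data": {
  "moves": "0.008 -0.008 -0.02 -2.2 1;0.008 -0.008 -0.02 -2.2 1;0 0 -0.03 0 1;0 0 -0.03 0 1;0 0 -0.03 0 1;0 0 -0.03 0 1;0 0 -0.025 0 1;0 0 -0.012 0 1"
}}

```text
clock: 2.6
ee_pos: [0.4141, 0.2841, 0.0316]
eef_rot: [0.706, 0.708, -0.002, -0.001]
wrist_force: [-0.3, -0.8, 0.5]
gripper_width: 0.0854
grasp_force: 0.0
```

{"op": "apply_moves", "data": {
  "moves": "0 0 0 0 -1;0 0 0 0 -1;0 0 0 0 -1;0 0 0 0 -1;0 0 0 0 -1;0 0 0 0 -1;0 0 0 0 -1;0 0 0 0 -1",
  "grip_force": 40
}}

```text
clock: 3.4
ee_pos: [0.4184, 0.2851, 0.0359]
eef_rot: [0.707, 0.708, 0.002, 0.0]
wrist_force: [-0.3, 1.0, 6.7]
gripper_width: 0.0503
grasp_force: 43.3
```

{"op": "apply_moves", "data": {
  "moves": "0 0 0.02 0 -1;0 0 0.04 0 -1;0 0 0.04 0 -1;0.008 -0.015 0.04 0 -1;0.0165 -0.03 0.01 0 -1;0.0165 -0.03 0 0 -1;0.0165 -0.03 0 0 -1;0.0165 -0.03 0 0 -1"
}}

```text
clock: 4.2
ee_pos: [0.4907, 0.1478, 0.1838]
eef_rot: [0.706, 0.708, -0.0, -0.0]
wrist_force: [0.2, 0.6, -1.8]
gripper_width: 0.05
grasp_force: 42.5
```

{"op": "apply_moves", "data": {
  "moves": "0.0165 -0.03 0 0 -1;0.0165 -0.03 0 0 -1;0.0165 -0.03 0 0 -1;0.0165 -0.03 0 0 -1;0.0165 -0.03 0 0 -1;0.0165 -0.03 0 0 -1;0.0165 -0.03 0 0 -1;0 0 0 0 -1"
}}

```text
clock: 5.0
ee_pos: [0.6076, -0.0649, 0.1836]
eef_rot: [0.708, 0.706, -0.001, 0.001]
wrist_force: [-0.1, -0.3, -1.8]
gripper_width: 0.0502
grasp_force: 42.6
```

```bash
cat >> h.py <<'E'
def discs(im,st,thr=60):
    m=(im.max(2)<thr).astype(np.uint8)
    for c in cv2.findContours(m,cv2.RETR_EXTERNAL,cv2.CHAIN_APPROX_NONE)[0]:
        if cv2.contourArea(c)>800:
            e=cv2.fitEllipse(cv2.convexHull(c)); P=back("wrist",e[0],.012,st)
            print("disc",np.round(e[0],1),np.round(e[1],1),"at",P.round(4),"from tcp",(P-st["ee_pos"])[:2].round(4))
E
python3 - <<'E'
from h import *
st,im=shot("w3"); discs(im,st)
print(proj("wrist",[[.6,.102,.012],[.609,.0103,.012],[.616,-.079,.012],[.633,-.166,.012]],st).round(1))
E
```

```text
tcp [ 0.6076 -0.0649  0.1836] close ang -0.1 tilt 0.12 w 0.0502 t 5.0
disc [304.2 607.8] [630.3 736.4] at [ 0.584  -0.6349  0.012 ] from tcp [-0.0236 -0.57  ]
disc [329.1 225.3] [74.5 76.7] at [ 0.6163 -0.0759  0.012 ] from tcp [ 0.0087 -0.0109]
disc [107.6 140. ] [35.5 44.3] at [4.266e-01 4.000e-04 1.200e-02] from tcp [-0.181   0.0653]
disc [321.5 121.5] [82.5 85.3] at [0.6096 0.0137 0.012 ] from tcp [0.002  0.0786]
disc [309.9   1.1] [88.  95.5] at [0.6009 0.1034 0.012 ] from tcp [-0.0067  0.1683]
[[308.8   3.1]
 [320.8 125.6]
 [328.8 228.6]
 [345.8 314.7]]
```

View pics/w3.png

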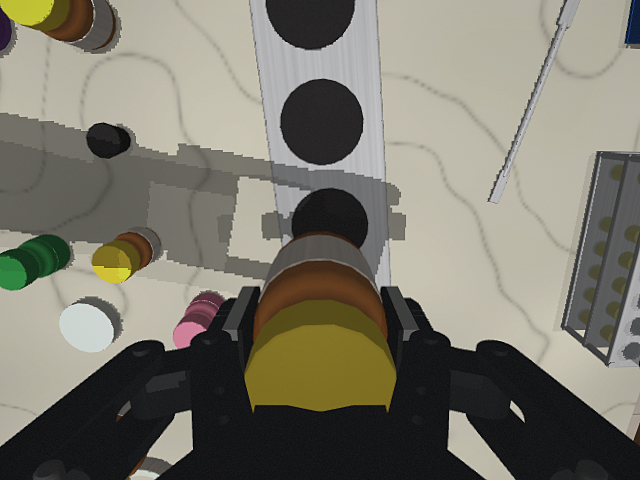

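The next empty discs are at (321,121) and (329,225), and the medium bottle is held straight between the fingers. I will lower it onto the third disc.

{"op": "apply_moves", "data": {
  "moves": "0.004 -0.0055 -0.02 0 -1;0.004 -0.0055 -0.03 0 -1;0 0 -0.03 0 -1;0 0 -0.02 0 -1;0 0 -0.015 0 -1;0 0 -0.01 0 -1;0 0 -0.005 0 -1;0 0 0 0 -1"
}}

```text
clock: 5.85
ee_pos: [0.6144, -0.0715, 0.0542]
eef_rot: [0.706, 0.708, -0.0, -0.0]
wrist_force: [-0.4, 1.0, -1.9]
gripper_width: 0.0503
grasp_force: 42.5
```

```bash
python3 - <<'E'
from h import *
for i in range(4):
    st,im=shot("w4"); discs(im,st)
E
```

```text
tcp [ 0.6144 -0.0715  0.0542] close ang 0.1 tilt 0.02 w 0.0503 t 5.85
disc [-473.5 4737.3] [1932.7 9201.5] at [0.7633 0.8316 0.012 ] from tcp [0.149  0.9032]
disc [309.5 101.6] [141.9 149. ] at [0.6097 0.0142 0.012 ] from tcp [-0.0047  0.0857]
tcp [ 0.615  -0.0717  0.0549] close ang 0.1 tilt 0.06 w 0.0502 t 5.9
disc [-1380.8  9241.2] [ 2698.9 18394.7] at [0.7559 0.7268 0.012 ] from tcp [0.141  0.7986]
disc [308.1 101.2] [141.7 148.3] at [0.6097 0.0142 0.012 ] from tcp [-0.0053  0.086 ]
tcp [ 0.6155 -0.0719  0.0555] close ang 0.1 tilt 0.12 w 0.0504 t 5.95
disc [-116.5 2861. ] [1483.4 5387.4] at [0.7076 0.5241 0.012 ] from tcp [0.0921 0.596 ]
disc [307.2 100.8] [141.4 148. ] at [0.6097 0.0142 0.012 ] from tcp [-0.0057  0.0862]
tcp [ 0.6156 -0.0719  0.0557] close ang 0.1 tilt 0.14 w 0.0501 t 6.0
disc [ 236.2 1138.3] [ 928.6 1862.9] at [ 0.4418 -2.0395  0.012 ] from tcp [-0.1738 -1.9676]
disc [306.8 100.7] [141.  147.9] at [0.6097 0.0143 0.012 ] from tcp [-0.0059  0.0862]
```

{"op": "apply_moves", "data": {
  "moves": "0.001 -0.003 -0.002 0 -1;0 0 -0.002 0 -1;0 0 -0.002 0 -1;0 0 -0.001 0 -1;0 0 0 0 -1;0 0 0 0 -1;0 0 0 0 -1;0 0 0 0 -1"
}}

```text
clock: 6.85
ee_pos: [0.6156, -0.075, 0.048]
eef_rot: [0.707, 0.708, -0.0, 0.0]
wrist_force: [-3.4, -0.1, 5.9]
gripper_width: 0.0501
grasp_force: 43.2
```

{"op": "apply_moves", "data": {
  "moves": "0 0 0 0 0.2;0 0 0 0 1;0 0 0 0 1;0 0 0 0 1;0 0 0.03 0 1;0 0 0.04 0 1;0 0 0.05 0 1;0 0 0.05 0 1"
}}

```text
clock: 7.65
ee_pos: [0.6148, -0.0745, 0.2179]
eef_rot: [0.707, 0.708, -0.0, -0.001]
wrist_force: [0.9, -0.6, 0.3]
gripper_width: 0.0855
grasp_force: 0.0
```

{"op": "apply_moves", "data": {
  "moves": "-0.025 0.022 0 0 1;-0.025 0.022 0 0 1;-0.025 0.022 0 0 1;-0.025 0.022 0 0 1;-0.025 0.022 0 0 1;-0.025 0.022 0 0 1;-0.025 0.022 0 0 1;-0.02 0.022 0 0 1"
}}

```text
clock: 8.45
ee_pos: [0.419, 0.102, 0.2169]
eef_rot: [0.707, 0.708, 0.0, -0.0]
wrist_force: [-0.3, 0.3, -0.0]
gripper_width: 0.0852
grasp_force: 0.0
```

```bash
python3 - <<'E'
from h import *
for _ in range(3): optics.capture("wrist")
st,im=shot("w5"); caps(im,st,.074); 
t=optics.capture("top"); cv2.imwrite("pics/top5.png",cv2.resize(t[150:300,150:480,::-1],None,fx=2.4,fy=2.4))
h=cv2.cvtColor(t,cv2.COLOR_RGB2HSV)
for c,s in blobs((h[...,0]>22)&(h[...,0]<36)&(h[...,1]>130)&(h[...,2]>70),60): print(c.round(1),s,back("top",c,.098).round(4))
E
```

```text
tcp [0.4195 0.1021 0.2171] close ang 0.2 tilt 0.02 w 0.0857 t 8.6
cap [337.5 399.4] [31.3 34.3] at [ 0.4376 -0.0743  0.074 ] from tcp [ 0.0181 -0.1764]
cap [320.9 228. ] [47.1 48.7] at [0.4209 0.0969 0.074 ] from tcp [ 0.0013 -0.0053]
[358.5 191.7] [348 181  22  22 363] [ 0.6134 -0.0785  0.098 ]
[359.7 278.2] [352 271  16  15 192] [ 0.4302 -0.0934  0.098 ]
[449.4 294.2] [436 282  27  26 554] [ 0.4136 -0.2765  0.098 ]
```

View pics/top5.png

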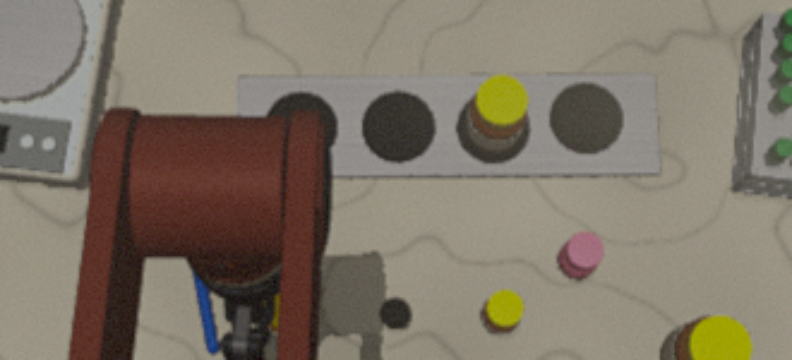

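The medium bottle's cap in the top view back-projects to (0.6134, -0.0785), which is within 1 mm of its disc. Next is the small bottle.

{"op": "apply_moves", "data": {
  "moves": "0.001 -0.0045 -0.03 -0.2 1;0 0 -0.035 0 1;0 0 -0.035 0 1;0 0 -0.035 0 1;0 0 -0.03 0 1;0 0 -0.02 0 1;0 0 -0.015 0 1;0 0 0 0 1"
}}

```text
clock: 9.5
ee_pos: [0.4208, 0.0958, 0.0154]
eef_rot: [0.708, 0.706, -0.002, -0.001]
wrist_force: [-0.5, 0.5, -0.3]
gripper_width: 0.0855
grasp_force: 0.0
```

{"op": "apply_moves", "data": {
  "moves": "0 0 0 0 -1;0 0 0 0 -1;0 0 0 0 -1;0 0 0 0 -1;0 0 0 0 -1;0 0 0 0 -1;0 0 0 0 -1;0 0 0 0 -1"
}}

```text
clock: 10.3
ee_pos: [0.4227, 0.0967, 0.0186]
eef_rot: [0.708, 0.707, 0.001, 0.001]
wrist_force: [-1.3, -2.2, 6.1]
gripper_width: 0.0431
grasp_force: 41.1
```

{"op": "apply_moves", "data": {
  "moves": "0 0 0.02 0 -1;0 0 0.04 0 -1;0 0 0.05 0 -1;0.013 -0.006 0.02 0 -1;0.025 -0.011 0 0 -1;0.03 -0.013 0 0 -1;0.03 -0.013 0 0 -1;0.03 -0.013 0 0 -1"
}}

```text
clock: 11.1
ee_pos: [0.5502, 0.0404, 0.1471]
eef_rot: [0.708, 0.707, 0.0, -0.0]
wrist_force: [-0.0, 0.0, -1.2]
gripper_width: 0.0424
grasp_force: 41.1
```

{"op": "apply_moves", "data": {
  "moves": "0.03 -0.013 0 0 -1;0.02 -0.009 -0.02 0 -1;0.01 -0.005 -0.03 0 -1;0 0 -0.03 0 -1;0 0 -0.02 0 -1;0 0 -0.01 0 -1;0 0 0 0 -1;0 0 0 0 -1"
}}

```text
clock: 11.9
ee_pos: [0.6101, 0.0138, 0.0381]
eef_rot: [0.708, 0.707, 0.0, 0.0]
wrist_force: [0.5, -0.2, -0.7]
gripper_width: 0.0424
grasp_force: 41.1
```

{"op": "apply_moves", "data": {
  "moves": "0 0 0 0 -1;0 0 0 0 -1;0 0 0 0 -1;0 0 0 0 -1;0 0 0 0 -1;0 0 0 0 -1;0 0 0 0 -1;0 0 0 0 -1"
}}

```text
clock: 12.7
ee_pos: [0.6095, 0.0137, 0.0372]
eef_rot: [0.708, 0.706, -0.0, -0.0]
wrist_force: [0.4, 0.1, -0.9]
gripper_width: 0.0426
grasp_force: 41.1
```

Lower it to about 0.029, release, rise, and move to the tiny bottle.

{"op": "apply_moves", "data": {
  "moves": "0 0 -0.003 0 -1;0 0 -0.002 0 -1;0 0 -0.002 0 -1;0 0 -0.001 0 -1;0 0 0 0 -1;0 0 0 0 -1;0 0 0 0 -1;0 0 0 0 -1"
}}

```text
clock: 13.5
ee_pos: [0.6093, 0.0137, 0.0306]
eef_rot: [0.708, 0.706, -0.0, -0.0]
wrist_force: [-3.2, 0.0, 6.8]
gripper_width: 0.0425
grasp_force: 41.9
```

{"op": "apply_moves", "data": {
  "moves": "0 0 0 0 0.2;0 0 0 0 1;0 0 0 0 1;0 0 0 0 1;0 0 0.03 0 1;0 0 0.04 0 1;0 0 0.05 0 1;0 0 0.05 0 1"
}}

```text
clock: 14.3
ee_pos: [0.6087, 0.0138, 0.2001]
eef_rot: [0.708, 0.706, -0.001, -0.001]
wrist_force: [1.2, -0.9, 0.1]
gripper_width: 0.0857
grasp_force: 0.0
```

{"op": "apply_moves", "data": {
  "moves": "-0.021 -0.012 0 0 1;-0.021 -0.012 0 0 1;-0.021 -0.012 0 0 1;-0.021 -0.012 0 0 1;-0.022 -0.013 0 0 1;-0.022 -0.013 0 0 1;-0.022 -0.013 0 0 1;-0.022 -0.013 0 0 1"
}}

```text
clock: 15.1
ee_pos: [0.4365, -0.0867, 0.1991]
eef_rot: [0.708, 0.707, -0.0, 0.0]
wrist_force: [1.0, -0.5, 0.3]
gripper_width: 0.0852
grasp_force: 0.0
```

```bash
python3 - <<'E'
from h import *
for _ in range(3): optics.capture("wrist")
st,im=shot("w6"); caps(im,st,.058); 
t=optics.capture("top")
h=cv2.cvtColor(t,cv2.COLOR_RGB2HSV)
for c,s in blobs((h[...,0]>22)&(h[...,0]<36)&(h[...,1]>130)&(h[...,2]>70),60): print(c.round(1),s,[back("top",c,z)[:2].round(4) for z in (.066,.082,.098,.116)])
E
```

```text
tcp [ 0.4367 -0.0866  0.1991] close ang -0.2 tilt 0.01 w 0.0853 t 15.25
cap [322.7 230.9] [39.4 41.5] at [ 0.4394 -0.0938  0.058 ] from tcp [ 0.0027 -0.0072]
cap [568.8 220.9] [65.1 75.2] at [ 0.6429 -0.086   0.058 ] from tcp [0.2062 0.0006]
cap [567.8  91.3] [59.  71.4] at [0.6238 0.0144 0.058 ] from tcp [0.1871 0.1011]
[355.5 186.9] [348 181  20  16 131] [array([ 0.6337, -0.0736]), array([ 0.6285, -0.0725]), array([ 0.6233, -0.0714]), array([ 0.6175, -0.0702])]
[316.2 193.3] [307 185  19  18 269] [array([0.6117, 0.0104]), array([0.6068, 0.0103]), array([0.602 , 0.0101]), array([0.5965, 0.01  ])]
[449.4 294.2] [436 282  27  26 555] [array([ 0.4178, -0.2847]), array([ 0.4157, -0.2807]), array([ 0.4136, -0.2766]), array([ 0.4112, -0.272 ])]
```

The small bottle is at (0.6068, 0.0103), on its disc. Next is the tiny one.

{"op": "apply_moves", "data": {
  "moves": "0.0025 -0.0065 -0.03 0.2 1;0 0 -0.035 0 1;0 0 -0.035 0 1;0 0 -0.035 0 1;0 0 -0.025 0 1;0 0 -0.018 0 1;0 0 -0.01 0 1;0 0 0 0 1"
}}

```text
clock: 16.15
ee_pos: [0.4394, -0.092, 0.0099]
eef_rot: [0.706, 0.708, -0.001, -0.001]
wrist_force: [-0.0, -0.4, -0.0]
gripper_width: 0.0856
grasp_force: 0.0
```

{"op": "apply_moves", "data": {
  "moves": "0 0 0 0 -1;0 0 0 0 -1;0 0 0 0 -1;0 0 0 0 -1;0 0 0 0 -1;0 0 0 0 -1;0 0 0 0 -1;0 0 0 0 -1"
}}

```text
clock: 16.95
ee_pos: [0.441, -0.0931, 0.0126]
eef_rot: [0.707, 0.708, 0.0, 0.001]
wrist_force: [-1.0, 0.9, 5.9]
gripper_width: 0.034
grasp_force: 39.6
```

{"op": "apply_moves", "data": {
  "moves": "0 0 0.02 0 -1;0 0 0.04 0 -1;0 0 0.05 0 -1;0.01 0.0125 0.03 0 -1;0.02 0.0245 0 0 -1;0.02 0.0245 0 0 -1;0.02 0.0245 0 0 -1;0.02 0.0245 0 0 -1"
}}

```text
clock: 17.75
ee_pos: [0.5306, 0.0187, 0.1517]
eef_rot: [0.707, 0.708, 0.0, 0.0]
wrist_force: [0.6, -0.1, -1.8]
gripper_width: 0.034
grasp_force: 40.3
```

{"op": "apply_moves", "data": {
  "moves": "0.02 0.0245 0 0 -1;0.02 0.0245 0 0 -1;0.02 0.0245 -0.02 0 -1;0.011 0.0135 -0.03 0 -1;0 0 -0.03 0 -1;0 0 -0.03 0 -1;0 0 -0.01 0 -1;0 0 0 0 -1"
}}

```text
clock: 18.55
ee_pos: [0.5989, 0.1045, 0.0293]
eef_rot: [0.707, 0.708, -0.002, -0.002]
wrist_force: [-0.5, 0.2, -0.7]
gripper_width: 0.0339
grasp_force: 40.2
```

{"op": "apply_moves", "data": {
  "moves": "0 0 0 0 -1;0 0 0 0 -1;0 0 0 0 -1;0 0 0 0 -1;0 0 0 0 -1;0 0 0 0 -1;0 0 0 0 -1;0 0 0 0 -1"
}}

```text
clock: 19.35
ee_pos: [0.6009, 0.1047, 0.0312]
eef_rot: [0.707, 0.708, -0.0, -0.0]
wrist_force: [0.1, -0.1, 0.0]
gripper_width: 0.034
grasp_force: 40.2
```

{"op": "apply_moves", "data": {
  "moves": "0 0 -0.003 0 -1;0 0 -0.002 0 -1;0 0 -0.002 0 -1;0 0 -0.001 0 -1;0 0 0 0 -1;0 0 0 0 -1;0 0 0 0 -1;0 0 0 0 -1"
}}

```text
clock: 20.15
ee_pos: [0.6008, 0.1047, 0.0247]
eef_rot: [0.707, 0.708, -0.001, -0.0]
wrist_force: [-3.8, 0.2, 8.3]
gripper_width: 0.0342
grasp_force: 41.0
```

{"op": "apply_moves", "data": {
  "moves": "0 0 0 0 0.2;0 0 0 0 1;0 0 0 0 1;0 0 0 0 1;0 0 0.03 0 1;0 0 0.05 0 1;0 0 0.05 0 1;0 0 0.05 0 1"
}}

```text
clock: 20.95
ee_pos: [0.6005, 0.1047, 0.2046]
eef_rot: [0.707, 0.708, -0.0, -0.0]
wrist_force: [0.7, -0.5, -0.7]
gripper_width: 0.0853
grasp_force: 0.0
```

{"op": "apply_moves", "data": {
  "moves": "-0.01 -0.02 0.03 0 1;-0.013 -0.026 0 0 1;-0.013 -0.026 0 0 1;-0.013 -0.026 0 0 1;-0.013 -0.026 0 0 1;-0.013 -0.026 0 0 1;-0.013 -0.026 0 0 1;-0.013 -0.026 0 0 1"
}}

```text
clock: 21.75
ee_pos: [0.4993, -0.0982, 0.2331]
eef_rot: [0.707, 0.708, -0.0, 0.0]
wrist_force: [0.3, -0.5, -0.1]
gripper_width: 0.0853
grasp_force: 0.0
```

{"op": "apply_moves", "data": {
  "moves": "-0.013 -0.026 0 0 1;-0.013 -0.026 0 0 1;-0.013 -0.026 0 0 1;-0.013 -0.026 0 0 1;-0.013 -0.026 0 0 1;-0.013 -0.026 0 0 1;-0.006 -0.012 0 0 1;0 0 0 0 1"
}}

```text
clock: 22.55
ee_pos: [0.4155, -0.2663, 0.2332]
eef_rot: [0.708, 0.707, 0.0, -0.0]
wrist_force: [0.1, 0.3, 0.1]
gripper_width: 0.0855
grasp_force: 0.0
```

```bash
python3 - <<'E'
from h import *
for _ in range(3): optics.capture("wrist")
st,im=shot("w7"); caps(im,st,.108); discs(im,st)
t=optics.capture("top")
h=cv2.cvtColor(t,cv2.COLOR_RGB2HSV)
for c,s in blobs((h[...,0]>22)&(h[...,0]<36)&(h[...,1]>130)&(h[...,2]>70),60): print(c.round(1),s,[back("top",c,z)[:2].round(4) for z in (.066,.082,.098,.116)])
E
```

```text
tcp [ 0.4164 -0.2644  0.2331] close ang 0.1 tilt 0.05 w 0.085 t 22.7
cap [317.8 237.2] [65.5 67.2] at [ 0.4152 -0.272   0.108 ] from tcp [-0.0012 -0.0076]
disc [570.4 316.5] [ 29.3 141.7] at [ 0.706  -0.3959  0.012 ] from tcp [ 0.2896 -0.1315]
disc [602.1 293.4] [31.8 84.8] at [ 0.7376 -0.367   0.012 ] from tcp [ 0.3212 -0.1027]
disc [327.2 433.9] [371.  705.3] at [ 0.4265 -0.5626  0.012 ] from tcp [ 0.0101 -0.2983]
disc [542.8 101.3] [67.5 78. ] at [ 0.632  -0.1634  0.012 ] from tcp [0.2156 0.101 ]
disc [534.3  17.5] [50.1 68. ] at [ 0.6129 -0.0905  0.012 ] from tcp [0.1965 0.1739]
[358.6 191.6] [348 181  22  22 360] [array([ 0.6236, -0.081 ]), array([ 0.6186, -0.0798]), array([ 0.6135, -0.0786]), array([ 0.6078, -0.0773])]
[316.2 193.3] [307 185  19  18 268] [array([0.6118, 0.0104]), array([0.6069, 0.0103]), array([0.602 , 0.0101]), array([0.5965, 0.01  ])]
[274.4 195.5] [267 188  16  16 198] [array([0.5989, 0.1   ]), array([0.5942, 0.0986]), array([0.5895, 0.0972]), array([0.5842, 0.0956])]
```

The tiny bottle is within 3 mm of its disc. Next is the large one.

{"op": "apply_moves", "data": {
  "moves": "-0.001 -0.007 -0.02 0 1;0 0 -0.03 0 1;0 0 -0.03 0 1;0 0 -0.03 0 1;0 0 -0.03 0 1;0 0 -0.025 0 1;0 0 -0.015 0 1;0 0 -0.009 0 1"
}}

```text
clock: 23.6
ee_pos: [0.4145, -0.2706, 0.0426]
eef_rot: [0.706, 0.708, 0.0, -0.001]
wrist_force: [-0.3, 0.1, 0.7]
gripper_width: 0.0857
grasp_force: 0.0
```

{"op": "apply_moves", "data": {
  "moves": "0 0 0 0 -1;0 0 0 0 -1;0 0 0 0 -1;0 0 0 0 -1;0 0 0 0 -1;0 0 0 0 -1;0 0 0 0 -1;0 0 0 0 -1",
  "grip_force": 50
}}

```text
clock: 24.4
ee_pos: [0.416, -0.2729, 0.0457]
eef_rot: [0.707, 0.708, 0.0, 0.001]
wrist_force: [-1.6, 1.0, 6.1]
gripper_width: 0.0585
grasp_force: 54.2
```

{"op": "apply_moves", "data": {
  "moves": "0 0 0.02 0 -1;0 0 0.04 0 -1;0 0 0.05 0 -1;0.008 0.004 0.03 0 -1;0.02 0.01 0 0 -1;0.027 0.0136 0 0 -1;0.027 0.0136 0 0 -1;0.027 0.0136 0 0 -1"
}}

```text
clock: 25.2
ee_pos: [0.5244, -0.2167, 0.1835]
eef_rot: [0.707, 0.708, -0.0, -0.0]
wrist_force: [-0.3, -0.3, -2.2]
gripper_width: 0.0586
grasp_force: 53.5
```

{"op": "apply_moves", "data": {
  "moves": "0.027 0.0136 0 0 -1;0.027 0.0136 0 0 -1;0.027 0.0136 0 0 -1;0.0166 0.0084 -0.01 0 -1;0.01 0.005 -0.03 0 -1;0 0 -0.03 0 -1;0 0 -0.02 0 -1;0 0 -0.02 0 -1"
}}

```text
clock: 26.0
ee_pos: [0.6303, -0.1626, 0.0714]
eef_rot: [0.706, 0.708, -0.001, -0.001]
wrist_force: [0.7, 0.1, -2.8]
gripper_width: 0.0586
grasp_force: 53.5
```

{"op": "apply_moves", "data": {
  "moves": "0 0 -0.01 0 -1;0 0 0 0 -1;0 0 0 0 -1;0 0 0 0 -1;0 0 0 0 -1;0 0 0 0 -1;0 0 0 0 -1;0 0 0 0 -1"
}}

```text
clock: 26.8
ee_pos: [0.6317, -0.1633, 0.0646]
eef_rot: [0.707, 0.708, 0.0, 0.0]
wrist_force: [0.1, 0.1, -3.0]
gripper_width: 0.0586
grasp_force: 53.6
```

{"op": "apply_moves", "data": {
  "moves": "0 0.0005 -0.003 0 -1;0 0 -0.002 0 -1;0 0 -0.002 0 -1;0 0 -0.001 0 -1;0 0 0 0 -1;0 0 0 0 -1;0 0 0 0 -1;0 0 0 0 -1"
}}

```text
clock: 27.6
ee_pos: [0.6314, -0.1632, 0.0576]
eef_rot: [0.706, 0.708, -0.001, -0.0]
wrist_force: [-4.7, 0.3, 5.2]
gripper_width: 0.058
grasp_force: 54.5
```

{"op": "apply_moves", "data": {
  "moves": "0 0 0 0 0.2;0 0 0 0 1;0 0 0 0 1;0 0 0 0 1;0 0 0.03 0 1;0 0 0.05 0 1;0 0 0.05 0 1;0 0 0.05 0 1"
}}

```text
clock: 28.4
ee_pos: [0.6314, -0.1626, 0.2378]
eef_rot: [0.707, 0.708, 0.0, -0.0]
wrist_force: [0.1, -0.7, 0.2]
gripper_width: 0.0857
grasp_force: 0.0
```

{"op": "apply_moves", "data": {
  "moves": "-0.03 -0.03 0.02 0 1;-0.03 -0.03 0 0 1;-0.03 -0.03 0 0 1;-0.03 -0.03 0 0 1;-0.03 -0.03 0 0 1;-0.03 -0.03 0 0 1;-0.03 -0.03 0 0 1;0 0 0 0 1"
}}

```text
clock: 29.2
ee_pos: [0.4184, -0.3762, 0.2563]
eef_rot: [0.709, 0.706, -0.001, 0.0]
wrist_force: [0.2, 0.4, 0.6]
gripper_width: 0.0851
grasp_force: 0.0
```

```bash
python3 - <<'E'
from h import *
for _ in range(5): t=optics.capture("top")
h=cv2.cvtColor(t,cv2.COLOR_RGB2HSV)
for c,s in blobs((h[...,0]>22)&(h[...,0]<36)&(h[...,1]>130)&(h[...,2]>70),60): print(c.round(1),s,[back("top",c,z)[:2].round(4) for z in (.066,.082,.098,.116)])
cv2.imwrite("pics/scene9.png",optics.capture("scene")[120:400,130:530,::-1])
E
```

```text
[401.9 185.1] [389 173  26  25 488] [array([ 0.6469, -0.1739]), array([ 0.6415, -0.1714]), array([ 0.6361, -0.1689]), array([ 0.63  , -0.1661])]
[358.6 191.6] [348 181  22  22 364] [array([ 0.6236, -0.0809]), array([ 0.6186, -0.0797]), array([ 0.6135, -0.0785]), array([ 0.6078, -0.0772])]
[316.2 193.4] [307 185  19  18 270] [array([0.6116, 0.0103]), array([0.6067, 0.0101]), array([0.6018, 0.01  ]), array([0.5963, 0.0099])]
[274.5 195.5] [267 188  16  16 198] [array([0.5989, 0.0998]), array([0.5942, 0.0984]), array([0.5895, 0.097 ]), array([0.5842, 0.0954])]
```

View pics/scene9.png

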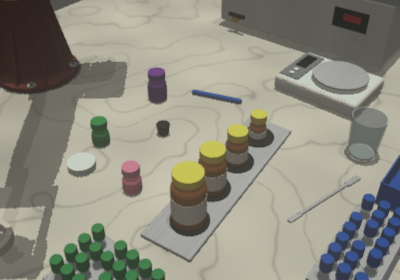

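The scene view shows all four bottles upright on their discs, with the shortest (259,115) nearest the balance and the tallest (188,175) at the far end. By the top camera, every bottle is within 3 mm of its disc's centre.

```bash
python3 -c "
from cell import ticket; print(ticket.job_done())"
```

```text
the job is handed in; nothing more can be done
None
```

I placed the four amber bottles upright on their discs in height order, shortest at the balance end, each within 3 mm of its disc's centre by the top camera, and handed the job in at about 29.5 s; the hand-in returned no verdict.

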